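Return loose hand tools to their shadow pads

TASK

Tidy the work board: lay each of the four loose things (the long spanner, the short spanner, the tape measure and the roll of black tape) on the black pad that shows its own pale outline, so that it covers the outline. The spanners lie flat with the open jaw on the open-jaw end of their outline, the tape measure stands upright along its outline (either way round), and the tape roll lies flat. Let go of everything and leave it at rest.

Things in the scene. Friction and masses are not known exactly. Their poses are not given: they have to be found in the camera images.
- spanner_long: The longer of the two loose steel combination spanners, 222 mm long, lying flat on the plywood board. Origin: middle of its length, on its underside. Its y axis runs along it: open jaw (40 mm wide) at -y, ring (34 mm wide) at +y. Between them a straight shank 16 mm wide, 2 to 7 mm above the underside; the ends are 9 mm thick. 0.14 kg; grip across mid-shank, fingertips just above the board. z up.
- spanner_short: The shorter loose steel combination spanner, 174 mm long, lying flat. Origin: middle of its length, on its underside. Open jaw (29 mm wide) at -y, ring (25 mm wide) at +y; shank 12 mm wide, 2 to 7 mm above the underside; ends 9 mm thick. 0.08 kg. z up.
- measure: Yellow and black steel tape measure standing upright: 36 mm thick (its x), 76 mm long (its y), 70 mm high (z up). Origin: middle of its footprint, on its underside. Solid case from y = -28 to +38 mm; the small steel hook is at -y. 0.28 kg; grip across the 36 mm thickness.
- tape: Roll of black adhesive tape lying flat, 58 mm in diameter, 19 mm high. Origin: centre of its underside; z up. Its hole cannot take a finger: grip it across the outside. 0.05 kg. It and all the listed things start on one fixed thick plywood board, 310 x 870 mm, whose top is 38 mm above the bench.
- pad_long: Fixed black rubber pad, 56 x 246 mm, 5 mm thick, with the pale flat outline (222 mm long) of the long spanner. Origin: on the underside, 20 mm from the middle of pad and outline; the middle is at y = +20 mm in the pad's frame. The outline runs along y: open jaw (forked end) at -y, ring at +y. The spanner rightly placed has its origin at (0, 20, 5) mm and the same axes as the pad. The outline is only a marking, there is no recess.
- pad_short: Fixed black rubber pad, 56 x 198 mm, 5 mm thick, with the pale flat outline (174 mm long) of the short spanner. Origin: on the underside; the middle of pad and outline is at y = +20 mm in the pad's frame. Open jaw of the outline at -y, ring at +y. The spanner rightly placed has its origin at (0, 20, 5) mm and the same axes as the pad. Marking only, no recess.
- pad_measure: Fixed black rubber pad, 60 x 100 mm, 5 mm thick, with a pale flat rectangle 40 x 80 mm in its middle, the outline of the standing tape measure. Origin: middle of the underside; the long side runs along y. Marking only, no recess. Keep clear of the shelves beyond x = 0.72 m and of the tall bench vise left of y = 0.46 m (pass over it with the fingertips above 0.4 m).
- pad_tape: Fixed square black rubber pad, 84 x 84 mm, 5 mm thick, with a pale flat ring 61 mm in outer diameter in its middle, the outline of the black tape roll. Origin: middle of the underside. Marking only, no recess.

How it is judged:
At the end, for the whole second after the job is handed in: Each thing rests level (0.15 rad) on the pad with its own outline, within 12 mm of its place along each pad axis and 7 mm in height; spanners and tape measure within 0.17 rad of the outline's direction, spanners with open jaw over open jaw. All at rest (x of spanner_long in the frame of pad_long between -0.012 and 0.012 m and y of spanner_long in the frame of pad_long between 0.008 and 0.032 m and z of spanner_long in the frame of pad_long between -0.002 and 0.012 m and angle between each of spanner_long, spanner_short, measure, tape's own z axis and vertical below 0.15 rad and y of pad_long in the frame of spanner_long below 0 m and angle between the y axis of spanner_long and the y axis of pad_long, either way round below 0.17 rad and linear speed of each of spanner_long, spanner_short, measure, tape below 0.02 m/s and angular speed of each of spanner_long, spanner_short, measure, tape below 0.2 rad/s and x of spanner_short in the frame of pad_short between -0.012 and 0.012 m and y of spanner_short in the frame of pad_short between 0.008 and 0.032 m and z of spanner_short in the frame of pad_short between -0.002 and 0.012 m and y of pad_short in the frame of spanner_short below 0 m and angle between the y axis of spanner_short and the y axis of pad_short, either way round below 0.17 rad and x of measure in the frame of pad_measure between -0.012 and 0.012 m and y of measure in the frame of pad_measure between -0.012 and 0.012 m and z of measure in the frame of pad_measure between -0.002 and 0.012 m and angle between the y axis of measure and the y axis of pad_measure, either way round below 0.17 rad and x of tape in the frame of pad_tape between -0.012 and 0.012 m and y of tape in the frame of pad_tape between -0.012 and 0.012 m and z of tape in the frame of pad_tape between -0.002 and 0.012 m); the robot touches nothing.
It also fails if it takes over 144 s, if anything falls off the work surface, if the arm or the gripper's body presses on something with over 40 N, if the wrist force passes 120 N, or if a joint passes its speed limit or range.

ROBOT

A 6-joint arm with a two-finger parallel gripper is mounted at the origin on a cart in front of the work surface, level with it; the furniture and walls round the work are solid. World frame = base frame: x ahead of the robot, y to its left, z up, the work surface at z = 0. Lengths are in m, angles in rad, forces in N, time in s.
With the tool pointing down it reaches from about 0.325 to 0.9 m from the base axis. Payload 3.5 kg.
Tool frame: the origin (TCP) lies between the finger pads; the fingertips stand 11 mm ahead of it and the grasp point (between the pads) lies 8 mm behind it (tip_extent is the distance from the TCP to the fingertips, in m); z points along the fingers, y is the line along which they close (so a half turn about z gives the same grasp; the last joint's range is limited). The gripper opens to 85 mm and grips with 20 to 120 N. Pads are 22 mm wide; open, the fingers measure 114 mm over their backs; the gripper's body (76 mm by 85 mm) begins 54 mm behind the grasp point. The pads swing forward as they close: fully open they stand 13 mm farther back than shut.
Start: joints at [-1.441, 0.276, -0.026, 1.268, 0, 1.467], TCP at [0.144, -0.608, 0.242] pointing down, gripper open.
Joint ranges: [-3.12, 3.12], [-0.85, 1.88], [-1.08, 1.24], [-1.95, 2.15], [-1.57, 1.53], [-3.14, 3.14]. Speed limits (rad/s): [2.57, 2.57, 3.14, 3.14, 3.14, 3.14].

INTERFACE

Orientations are given as a unit quaternion [w, x, y, z].
In Python, from cell import * gives the robot as it stands.
- The arm moves only by the tool step_arm, never from a script. Its arguments are lists of equal length, an entry for each row: "delta_pos": the shift along the world's x, y, z in cm, a list of three; "dr": the turn, a rotation vector about the world's x, y, z in rad, a list of three; "jaw": the opening, from 0 (shut) to 1 (fully open). A call has 1 to 20 rows; each row shifts and turns the commanded pose from where the row before left it; what a row does not reach is not made up. A row lasts 1/12 s, in which the tool goes at most 41.7 mm and 7.16 degrees, less where a joint would pass 70% of its speed; a pose out of reach is approached as far as the arm can. A call with a gripper value outside its range is refused whole. The fingers move at their own pace and stop on an object; "squeeze" is the grip in N (left out, the last holds). Time passes only in rows, so rows that do not move let the fingers close. It gives the time, the measured TCP pose, the force and the opening at its end, in the units of the state.
- get_obs(): the state, without advancing time (a new reading comes with each control period).
- grab_frame(name): name is "scene" or "top"; returns (picture, depth): 384x512x3 uint8, red, green, blue; 384x512 float32, m along the optical axis (not along the pixel's ray), 0 where there is no reading.
- calibration(name): a dict with "mtx" (3x3 intrinsics, pixels), "R" (3x3) and "t" (3): a world point X has camera coordinates R X + t. Camera axes: x right, y down, z forward; pixel columns grow to the right and rows downward; lengths in m; the calibration is good to about 2 mm. A picture is of the moment at which its call begins. calibration takes no time and is no camera call.
- job_done(): hands the job in, once; it reports no verdict.
The state is a dict: "time": time; "q": joint angles; "qvel": joint speeds; "joint_torque": joint torques, N m; "tool_pos": TCP position; "tcp_rot": TCP orientation; "ft_force": force on the tool from outside, world axes, zero at the start; "torque": the same for the moment, N m; "width": finger opening in m.
Only numpy, scipy, OpenCV 4.12 (cv2) and the standard library are available. Lean on these libraries where they do the work, as an engineer would, in place of code of your own. Each camera call takes 0.05 s, during which the arm holds its last target. There are 200 camera calls.

## Working session

There is one attempt and no reset: what is moved stays moved. The work goes in short steps, Python scripts to look and compute and a tool call to move; the robot and the scene stay as the last step left them, time stands still between calls to the robot, and variables do not carry over. Pictures are saved under pics/ and viewed, on a budget of 14 in all, crops included, one or two more only if the job needs it, and the job is handed in when it is done.

Besides the shell and the picture viewer there is one more tool, called after ">>>" as name(argument=value, ...) on one line, values as JSON. step_arm: Moves the arm, as the interface text tells. Its arguments: {"type":"object","properties":{"delta_pos":{"type":"array"},"dr":{"type":"array"},"jaw":{"type":"array"},"squeeze":{"type":"number"}},"required":["delta_pos","dr","jaw"]}

```bash
mkdir -p pics; ls; python3 - <<'E'
from cell import *
import cv2,numpy as np
for n in("scene","top"):
    p,d=grab_frame(n); cv2.imwrite(f"pics/{n}0.png",p[:,:,::-1]); np.savez(f"{n}0.npz",p=p,d=d)
    c=calibration(n); print(n,np.round(c["mtx"],1).tolist(),np.round(c["R"],3).tolist(),np.round(-np.array(c["R"]).T@c["t"],3))
print(get_obs())
E
```

```text
pics
scene [[385.2, 0.0, 249.9], [0.0, 385.2, 187.3], [0.0, 0.0, 1.0]] [[-0.581, -0.814, 0.006], [-0.54, 0.38, -0.751], [0.609, -0.44, -0.66]] [-0.265  0.551  0.936]
top [[462.8, 0.0, 250.7], [0.0, 462.8, 187.8], [0.0, 0.0, 1.0]] [[-0.016, -1.0, 0.011], [-0.995, 0.015, -0.098], [0.097, -0.012, -0.995]] [ 0.413 -0.023  1.308]
{'time': 0.1, 'q': array([-1.44140066e+00,  2.77064912e-01, -2.77397023e-02,  1.26801457e+00,
        1.87490005e-05,  1.46742370e+00]), 'qvel': array([ 0.00090802, -0.0029136 ,  0.00435688,  0.00078188,  0.00120072,
        0.00047234]), 'joint_torque': array([ 7.77597725e-04, -4.46706855e+01,  2.96128947e+01,  8.45928822e-03,
        3.61406350e-06, -6.39456275e-06]), 'tool_pos': array([ 0.14409316, -0.6074582 ,  0.24126845]), 'tcp_rot': array([-1.01146541e-03,  9.93234500e-01,  1.16121510e-01, -3.78615478e-06]), 'ft_force': array([0.79073264, 0.49059018, 0.25844494]), 'torque': array([ 0.01419454,  0.01774045, -0.0274257 ]), 'width': 0.08515877600010056}
```

View pics/scene0.png

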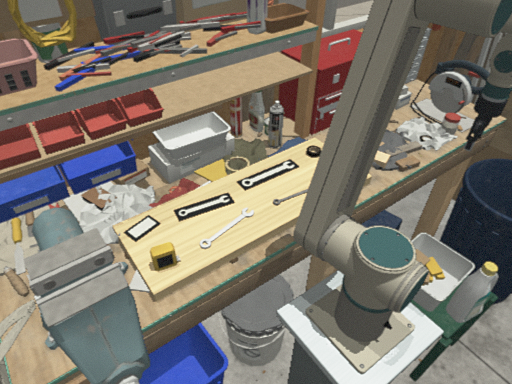

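View pics/top0.png

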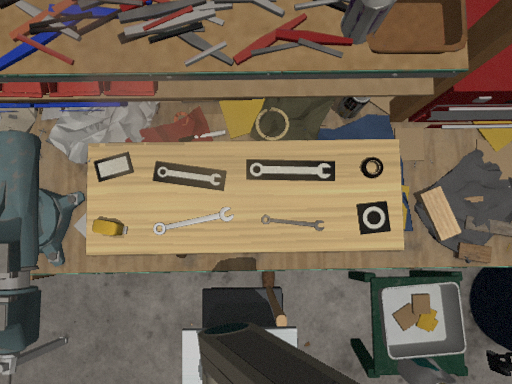

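The top view shows the board. Pads: measure (113,166), short (190,175), long (290,170), tape (373,217). Loose things: measure (110,228), long spanner (194,222), short spanner (292,222), tape (372,167). Next I'll measure each with masks.

```bash
cat > h.py <<'E'
from cell import *
import cv2,numpy as np
def ray(n,uv,z):
    c=calibration(n);R=np.array(c["R"]);t=np.array(c["t"]).ravel()
    uv=np.atleast_2d(uv).astype(float)
    d=np.c_[uv,np.ones(len(uv))]@np.linalg.inv(c["mtx"]).T@R
    o=-R.T@t
    return o+d*((z-o[2])/d[:,2])[:,None]
def proj(n,X):
    c=calibration(n);x=(np.atleast_2d(X)@np.array(c["R"]).T+np.array(c["t"]).ravel())@np.array(c["mtx"]).T
    return x[:,:2]/x[:,2:]
def blobs(mask,roi,k=1):
    u0,v0,u1,v1=roi;m=np.zeros_like(mask,np.uint8);m[v0:v1,u0:u1]=mask[v0:v1,u0:u1]
    n,l,s,_=cv2.connectedComponentsWithStats(m,connectivity=8)
    i=1+np.argmax(s[1:,4]);v,u=np.nonzero(l==i);return np.c_[u,v]
def rect(n,uv,z):
    P=ray(n,uv,z)[:,:2].astype(np.float32)
    (c,wh,a)=cv2.minAreaRect((P*1000).astype(np.float32))
    b=cv2.boxPoints((c,wh,a));e=b[1]-b[0],b[2]-b[1];L=max(e,key=np.linalg.norm)
    return np.array(c)/1000,np.round(sorted(wh),0),np.arctan2(L[1],L[0]),P
E
cat > m.py <<'E'
from h import *
import sys
def masks(p):
    h=cv2.cvtColor(p,cv2.COLOR_RGB2HSV);H,S,V=[h[...,i].astype(int) for i in range(3)]
    return dict(dark=V<75,pale=(S<45)&(V>120),grey=(S<75),yel=(S>150)&(V>90)&(H>15)&(H<32))
if __name__=="__main__":
    p=np.load("top0.npz")["p"];M=masks(p)
    for nm,k,roi,z in [("pad_long","dark",(238,150,345,190),.043),("out_long","pale",(238,150,345,190),.043),
      ("pad_short","dark",(145,153,235,198),.043),("out_short","pale",(145,153,235,198),.043),
      ("pad_meas","dark",(90,145,138,188),.043),("out_meas","pale",(90,145,138,188),.043),
      ("pad_tape","dark",(350,195,398,240),.043),("out_tape","pale",(350,195,398,240),.043),
      ("tape","dark",(352,148,395,186),.055),("sp_long","grey",(145,200,242,242),.045),("sp_short","grey",(252,205,335,238),.045),
      ("meas_y","yel",(88,210,135,242),.1),("meas_d","dark",(88,210,135,242),.1)]:
        uv=blobs(M[k],roi);c,wh,a,P=rect("top",uv,z)
        print(nm,len(uv),"uv",uv.mean(0).round(1),"c",c.round(4),"mean",P.mean(0).round(4),wh,"ang",round(float(a),3))
    s=cv2.resize(p[140:250,80:410],None,fx=2.4,fy=2.4,interpolation=cv2.INTER_CUBIC)
    s2=np.zeros_like(p)
    for k,col in [("dark",(255,0,0)),("pale",(0,255,0)),("yel",(255,255,0))]: s2[M[k]]=col
    s2[M["grey"]&~M["dark"]&~M["pale"]]=(0,0,255)
    s2=cv2.resize(s2[140:250,80:410],None,fx=2.4,fy=2.4,interpolation=cv2.INTER_NEAREST)
    cv2.imwrite("pics/crop0.png",np.vstack([s,s2])[:,:,::-1])
    d=np.load("top0.npz")["d"]; print("depth", d[222,194],d[228,110],d[228,103],d[228,120])
E
python3 m.py
```

```text
pad_long 915 uv [293.  169.9] c [ 0.5844 -0.1486] mean [ 0.5843 -0.1556] [ 54. 241.] ang 1.542
out_long 613 uv [290.4 169.6] c [ 0.5843 -0.1474] mean [ 0.5854 -0.1484] [ 39. 221.] ang 1.556
pad_short 404 uv [174.8 177. ] c [0.5745 0.1441] mean [0.5694 0.1701] [ 52. 167.] ang 1.414
out_short 393 uv [189.5 175.3] c [0.5756 0.1327] mean [0.5734 0.1296] [ 33. 174.] ang 1.396
pad_meas 133 uv [102.5 170.1] c [0.5943 0.3616] mean [0.5914 0.3684] [51. 58.] ang 0.24
out_meas 423 uv [113.1 166.2] c [0.6014 0.3394] mean [0.6017 0.3395] [41. 80.] ang -1.308
pad_tape 466 uv [372.8 217.4] c [ 0.4504 -0.3721] mean [ 0.4502 -0.3708] [81. 82.] ang -1.476
out_tape 240 uv [373.4 217.1] c [ 0.4513 -0.3729] mean [ 0.4511 -0.3725] [58. 60.] ang -0.039
tape 219 uv [371.3 167.5] c [ 0.5878 -0.3698] mean [ 0.5865 -0.3693] [56. 57.] ang -0.818
sp_long 560 uv [193.7 220.9] c [0.4492 0.1207] mean [0.4482 0.1181] [ 40. 221.] ang -1.392
sp_short 266 uv [293.8 222.3] c [ 0.4397 -0.1504] mean [ 0.44   -0.1541] [ 28. 168.] ang 1.462
meas_y 335 uv [105.9 227.1] c [0.4334 0.3372] mean [0.434  0.3396] [34. 73.] ang 1.359
meas_d 7 uv [117.1 222.4] c [0.4455 0.3111] mean [0.4457 0.3107] [ 3. 10.] ang 1.555
depth 1.2568313 1.1918641 0.0 1.2274041
```

View pics/crop0.png

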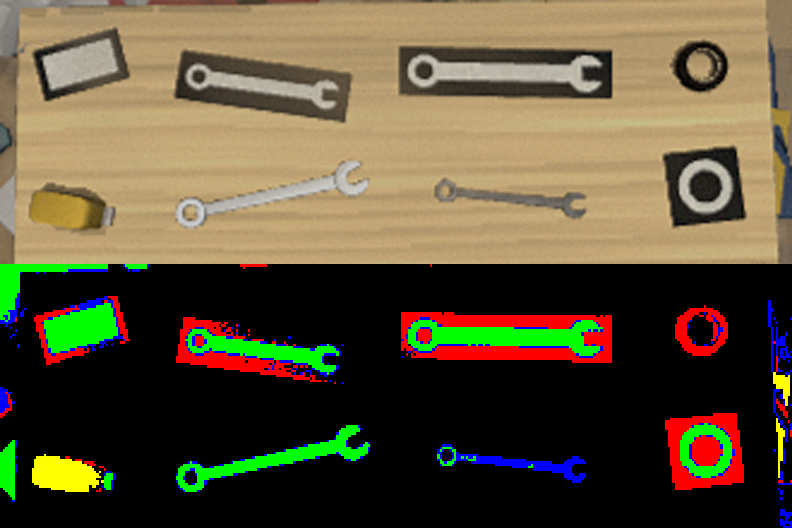

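Masks are good. All jaws, loose and outlined, point right (-y), so only small turns are needed. Next I'll refine the axes from the shanks and the measure's top from the depth.

```bash
cat > m2.py <<'E'
from h import *
from m import masks
def shank(p,k,roi,z,frac=.55,n="top"):
    uv=blobs(masks(p)[k],roi);c,wh,a,P=rect(n,uv,z)
    if np.sin(a)<0:a+=np.pi
    for _ in range(3):
        e=np.array([np.cos(a),np.sin(a)]);f=np.array([-e[1],e[0]])
        s=(P-c)@e;L=np.ptp(s);s0=(s.max()+s.min())/2;w=(P-c)@f;m=(abs(s-s0)<frac*L/2)&(abs(w)<.02)
        b=np.polyfit(s[m]-s0,w[m],1);c=c+e*s0+f*b[1];a+=np.arctan(b[0])
    return c.round(4),round(float(a),3),round(float(L),3)
def top(p,d,n="top",roi=(80,205,140,245),zmin=.098):
    c=calibration(n);v,u=np.mgrid[roi[1]:roi[3],roi[0]:roi[2]];z=d[roi[1]:roi[3],roi[0]:roi[2]].ravel()
    uv=np.c_[u.ravel(),v.ravel()];ok=z>0
    X=np.c_[uv,np.ones(len(uv))]@np.linalg.inv(c["mtx"]).T*z[:,None]
    W=(X-np.array(c["t"]).ravel())@np.array(c["R"]);W=W[ok];return W[(W[:,2]>zmin)&(W[:,2]<.13)]
if __name__=="__main__":
    f=np.load("top0.npz");p,d=f["p"],f["d"]
    for nm,k,roi in [("out_long","pale",(238,150,345,190)),("out_short","pale",(145,153,235,198)),("sp_long","grey",(145,200,242,242)),("sp_short","grey",(252,205,335,238))]:
        print(nm,shank(p,k,roi,.045 if nm[0]=="s" else .043))
    for zm in(.07,.1):
        W=top(p,d,zmin=zm);r=cv2.minAreaRect((W[:,:2]*1000).astype(np.float32));print("measure top",zm,len(W),W.mean(0).round(4),r,np.percentile(W[:,2],[5,50,95]).round(4))
E
python3 m2.py
```

```text
out_long (array([ 0.5854, -0.1473]), 1.531, 0.221)
out_short (array([0.5739, 0.1329]), 1.409, 0.174)
sp_long (array([0.4479, 0.1205]), 1.769, 0.221)
sp_short (array([ 0.4406, -0.1505]), 1.452, 0.168)
measure top 0.07 372 [0.4349 0.3387 0.1022] ((435.3871154785156, 343.1742858886719), (67.55648040771484, 34.803157806396484), 79.00421142578125) [0.0812 0.1046 0.1085]
measure top 0.1 308 [0.4351 0.342  0.1052] ((434.9319763183594, 342.7065124511719), (64.40142822265625, 34.02849197387695), 78.84400177001953) [0.1013 0.1053 0.1089]
```

>>> step_arm(delta_pos=[[2.2,1.2,-0.2],[2.2,1.2,-0.2],[2.2,1.2,-0.2],[2.2,1.2,-0.2],[2.2,1.2,-0.2],[2.2,1.2,-0.2],[2.2,1.2,-0.2],[2.2,1.2,-0.2],[2.2,1.2,-0.2],[2.2,1.2,-0.2],[2.2,1.2,-0.2],[2.2,1.2,-0.2],[2.2,1.2,-0.2],[2.2,1.2,-0.2],[2.2,1.2,-0.2],[2.2,1.2,-0.2],[2.2,1.2,-0.2],[2.2,1.2,-0.2],[2.2,1.2,-0.2],[2.2,1.2,-0.2]], dr=[[0,0,0.067],[0,0,0.067],[0,0,0.067],[0,0,0.067],[0,0,0.067],[0,0,0.067],[0,0,0.067],[0,0,0.067],[0,0,0.067],[0,0,0.067],[0,0,0.067],[0,0,0.067],[0,0,0.067],[0,0,0.067],[0,0,0.067],[0,0,0.067],[0,0,0.067],[0,0,0.067],[0,0,0.067],[0,0,0.067]], jaw=[1,1,1,1,1,1,1,1,1,1,1,1,1,1,1,1,1,1,1,1], squeeze=40)

```text
time: 1.77
tool_pos: [0.5849, -0.3671, 0.2015]
tcp_rot: [-0.001, 0.705, 0.709, -0.0]
ft_force: [0.2, -1.3, -0.2]
width: 0.0855
```

>>> step_arm(delta_pos=[[0.2,-0.2,-2],[0,0,-2],[0,0,-2],[0,0,-2],[0,0,-2],[0,0,-1.5],[0,0,-1],[0,0,-0.8],[0,0,-0.6],[0,0,-0.6],[0,0,-0.4],[0,0,0],[0,0,0]], dr=[[0,0,0],[0,0,0],[0,0,0],[0,0,0],[0,0,0],[0,0,0],[0,0,0],[0,0,0],[0,0,0],[0,0,0],[0,0,0],[0,0,0],[0,0,0]], jaw=[1,1,1,1,1,1,1,1,1,1,1,1,1])

```text
time: 2.85
tool_pos: [0.5864, -0.3703, 0.0537]
tcp_rot: [0.0, 0.706, 0.708, 0.0]
ft_force: [-1.0, -0.3, 0.3]
width: 0.0851
```

>>> step_arm(delta_pos=[[0,0,0],[0,0,0],[0,0,0],[0,0,0],[0,0,0],[0,0,0],[0,0,0],[0,0,0],[0,0,0],[0,0,0]], dr=[[0,0,0],[0,0,0],[0,0,0],[0,0,0],[0,0,0],[0,0,0],[0,0,0],[0,0,0],[0,0,0],[0,0,0]], jaw=[0.5,0.5,0.5,0.5,0.5,0.5,0.5,0.5,0.5,0.5])

```text
time: 3.68
tool_pos: [0.587, -0.3707, 0.0546]
tcp_rot: [0.001, 0.706, 0.708, 0.0]
ft_force: [0.4, -0.6, 5.3]
width: 0.0546
```

>>> step_arm(delta_pos=[[0,0,0],[0,0,0],[0,0,0],[0,0,0],[0,0,-0.2],[0,0,-0.2],[0,0,-0.2],[0,0,0],[0,0,0]], dr=[[0,0,0],[0,0,0],[0,0,0],[0,0,0],[0,0,0],[0,0,0],[0,0,0],[0,0,0],[0,0,0]], jaw=[0.8,0.8,0.8,0.8,0.8,0.8,0.8,0.8,0.8])

```text
time: 4.43
tool_pos: [0.5859, -0.3699, 0.0469]
tcp_rot: [-0.0, 0.706, 0.708, -0.0]
ft_force: [-0.3, 0.2, -0.3]
width: 0.0683
```

>>> step_arm(delta_pos=[[0,0,0],[0,0,0],[0,0,0],[0,0,0],[0,0,0],[0,0,0],[0,0,0],[0,0,0]], dr=[[0,0,0],[0,0,0],[0,0,0],[0,0,0],[0,0,0],[0,0,0],[0,0,0],[0,0,0]], jaw=[0.5,0.5,0.5,0.5,0.5,0.5,0.5,0.5])

```text
time: 5.1
tool_pos: [0.5865, -0.3704, 0.0477]
tcp_rot: [0.0, 0.706, 0.708, 0.0]
ft_force: [0.3, -0.6, 2.5]
width: 0.0552
```

```bash
python3 - <<'E'
from h import *
p,d=grab_frame("scene");np.savez("s1.npz",p=p,d=d);o=get_obs();u=proj("scene",o["tool_pos"])[0];print(u,o["tool_pos"],o["ft_force"],o["width"])
u=np.clip(u.astype(int),50,[460,330]);a=p[u[1]-45:u[1]+45,u[0]-50:u[0]+50]
p2,_=grab_frame("top")
b=p2[140:250,300:410]
b=cv2.resize(b,(400,400),interpolation=cv2.INTER_CUBIC);a=cv2.resize(a,(400,400),interpolation=cv2.INTER_CUBIC)
cv2.imwrite("pics/g1.png",np.hstack([a,b])[:,:,::-1])
E
```

```text
[313.6156657  151.10041166] [ 0.58649212 -0.37038712  0.04770136] [ 0.25641462 -0.19943448  2.6304332 ] 0.054742690317421155
```

View pics/g1.png

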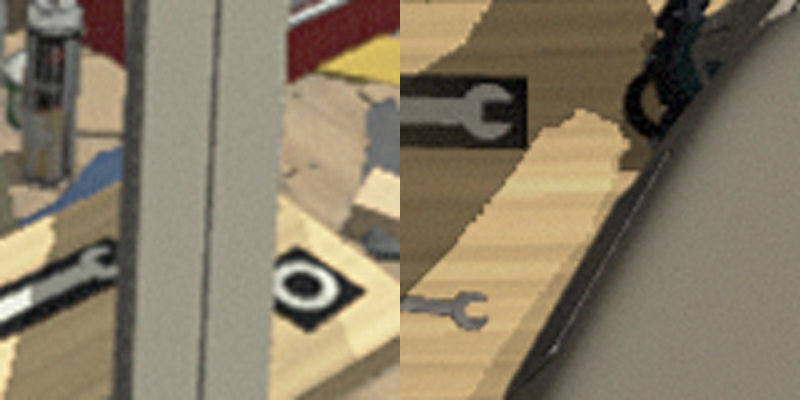

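>>> step_arm(delta_pos=[[0,0,1],[0,0,2],[0,0,2],[-1.5,0,0],[-2,0,0],[-2,0,0],[-2,0,0],[-2,0,0],[-2,-0.3,0],[-2,0,0],[0,0,0],[0,0,0]], dr=[[0,0,0],[0,0,0],[0,0,0],[0,0,0],[0,0,0],[0,0,0],[0,0,0],[0,0,0],[0,0,0],[0,0,0],[0,0,0],[0,0,0]], jaw=[0.5,0.5,0.5,0.5,0.5,0.5,0.5,0.5,0.5,0.5,0.5,0.5])

```text
time: 6.2
tool_pos: [0.4501, -0.3726, 0.0972]
tcp_rot: [-0.001, 0.707, 0.707, 0.0]
ft_force: [0.3, -0.0, -0.4]
width: 0.0548
```

>>> step_arm(delta_pos=[[0.1,0,-1],[0,0,-1],[0,0,-1],[0,0,-0.6],[0,0,-0.4],[0,0,-0.3],[0,0,0],[0,0,0],[0,0,0],[0,0,0],[0,0,0],[0,0,0],[0,0,0]], dr=[[0,0,0],[0,0,0],[0,0,0],[0,0,0],[0,0,0],[0,0,0],[0,0,0],[0,0,0],[0,0,0],[0,0,0],[0,0,0],[0,0,0],[0,0,0]], jaw=[0.5,0.5,0.5,0.5,0.5,0.5,0.5,0.5,0.7,0.9,0.9,0.9,0.9])

```text
time: 7.28
tool_pos: [0.4523, -0.3733, 0.0546]
tcp_rot: [0.0, 0.706, 0.708, -0.0]
ft_force: [0.0, 0.2, -0.4]
width: 0.077
```

>>> step_arm(delta_pos=[[0,0,1],[0,0,2],[0,0,3],[0,0,3],[0,0,3],[0,3,0],[0,3,0],[0,3,0],[0,3,0],[0,3,0],[0,3,0],[0,3,0],[-0.5,1,0],[0,0,0]], dr=[[0,0,0],[0,0,0],[0,0,0],[0,0,0],[0,0,0],[0,0,-0.02],[0,0,-0.02],[0,0,-0.02],[0,0,-0.02],[0,0,-0.02],[0,0,-0.02],[0,0,0],[0,0,0],[0,0,0]], jaw=[0.9,0.9,0.9,0.9,0.9,0.6,0.6,0.6,0.6,0.6,0.6,0.6,0.6,0.6])

```text
time: 8.45
tool_pos: [0.446, -0.1509, 0.1747]
tcp_rot: [-0.0, 0.747, 0.665, -0.0]
ft_force: [-1.4, 0.1, 0.4]
width: 0.0511
```

```bash
python3 - <<'E'
from h import *
from m import masks
p,d=grab_frame("top");np.savez("t2.npz",p=p,d=d)
try:
    uv=blobs(masks(p)["dark"],(350,195,398,240));print(rect("top",uv,.05)[:3])
except Exception as e: print(e)
b=cv2.resize(p[130:260,270:420],None,fx=3,fy=3,interpolation=cv2.INTER_CUBIC)
cv2.imwrite("pics/g2.png",b[:,:,::-1]);print(get_obs()["tool_pos"])
E
```

```text
(array([ 0.45035437, -0.3701568 ]), array([80., 81.]), np.float32(-1.4755272))
[ 0.44689563 -0.15257183  0.17489211]
```

View pics/g2.png

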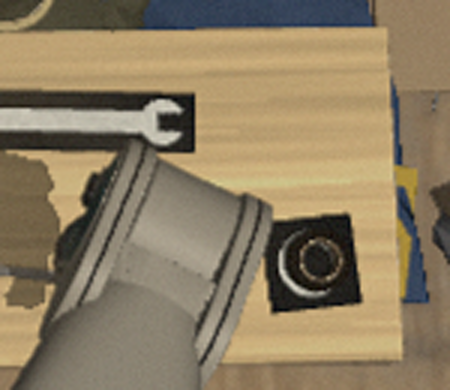

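The roll is on its pad, but a pale crescent shows on its left: the roll's centre in the crop is about (321,257), the outline's about (311,262). I'll measure the offset.

```bash
cat > tp.py <<'E'
from h import *
import sys
f=sys.argv[1];p=np.load(f)["p"];q=cv2.cvtColor(p,cv2.COLOR_RGB2GRAY)
n,roi=("top",(352,195,398,240))
g=cv2.resize(q[roi[1]:roi[3],roi[0]:roi[2]],None,fx=8,fy=8,interpolation=cv2.INTER_CUBIC)
c=cv2.HoughCircles(g,cv2.HOUGH_GRADIENT,1,200,param1=80,param2=15,minRadius=40,maxRadius=100)
h=cv2.cvtColor(p,cv2.COLOR_RGB2HSV);roi=(352,195,398,240)
sub=h[roi[1]:roi[3],roi[0]:roi[2]].astype(int)
# hole rim: brownish pixels inside pad, not pale, not outer wood
m=((sub[...,2]>70)&(sub[...,1]>70)).astype(np.uint8);nn,l,s,ce=cv2.connectedComponentsWithStats(m,connectivity=8)
print([(s[i].tolist(),(ce[i]+roi[:2]).round(1).tolist()) for i in range(1,nn) if s[i,4]>4])
pl=((sub[...,2]>130)&(sub[...,1]<45));v,u=np.nonzero(pl);print("pale",len(u))
if c is not None:
    for k in c[0]:
        uv=k[:2]/8+np.array(roi[:2])-.44;print("circ",uv,k[2]/8,ray("top",uv,.057),ray("top",uv,.043))
E
python3 tp.py top0.npz;python3 tp.py t2.npz
python3 - <<'E'
from h import *
print(ray("top",[377,215.7],.057),ray("top",[373.4,217.1],.043))
E
```

```text
[([0, 0, 46, 45, 1189], [375.5, 216.8])]
pale 229
circ [373.2475 216.7475] 10.925 [[ 0.45155342 -0.36835272  0.057     ]] [[ 0.45198807 -0.37221897  0.043     ]]
[([0, 0, 46, 45, 1021], [378.9, 218.2]), ([18, 15, 4, 4, 7], [371.7, 211.7]), ([23, 14, 10, 12, 23], [380.6, 213.3]), ([18, 24, 4, 4, 7], [371.4, 220.6])]
pale 67
circ [373.4975 216.9975] 11.2875 [[ 0.45086763 -0.36900317  0.057     ]] [[ 0.45129461 -0.37287669  0.043     ]]
[[ 0.45422895 -0.37865868  0.057     ]] [[ 0.45101869 -0.37259746  0.043     ]]
```

>>> step_arm(delta_pos=[[-0.6,0.1,-2],[0,0,-2],[0,0,-2],[0,0,-2],[0,0,-2],[0,0,-1],[0,0,-0.7],[0,0,-0.5],[0,0,0],[0,0,0]], dr=[[0,0,0],[0,0,0],[0,0,0],[0,0,0],[0,0,0],[0,0,0],[0,0,0],[0,0,0],[0,0,0],[0,0,0]], jaw=[0.4,0.4,0.4,0.4,0.4,0.4,0.4,0.4,0.4,0.4])

```text
time: 9.33
tool_pos: [0.4418, -0.1527, 0.0529]
tcp_rot: [0.001, 0.748, 0.664, 0.0]
ft_force: [0.3, 0.0, 0.6]
width: 0.034
```

>>> step_arm(delta_pos=[[0,0,0],[0,0,0],[0,0,0],[0,0,0],[0,0,0],[0,0,0],[0,0,0],[0,0,0]], dr=[[0,0,0],[0,0,0],[0,0,0],[0,0,0],[0,0,0],[0,0,0],[0,0,0],[0,0,0]], jaw=[0,0,0,0,0,0,0,0])

```text
time: 10.0
tool_pos: [0.442, -0.1526, 0.0533]
tcp_rot: [0.001, 0.748, 0.664, 0.0]
ft_force: [-1.5, -0.7, 5.3]
width: 0.0097
```

>>> step_arm(delta_pos=[[0,0,0],[0,0,0],[0,0,0],[0,0.2,-0.15],[0,0,-0.1],[0,0,0],[0,0,0],[0,0,0],[0,0,0],[0,0,0],[0,0,0],[0,0,0],[0,0,0]], dr=[[0,0,0],[0,0,0],[0,0,0],[0,0,0],[0,0,0],[0,0,0],[0,0,0],[0,0,0],[0,0,0],[0,0,0],[0,0,0],[0,0,0],[0,0,0]], jaw=[0.3,0.3,0.3,0.3,0.3,0.3,0,0,0,0,0,0,0])

```text
time: 11.08
tool_pos: [0.4411, -0.1501, 0.0498]
tcp_rot: [-0.0, 0.748, 0.664, 0.0]
ft_force: [-0.1, 0.4, -1.6]
width: 0.0105
```

>>> step_arm(delta_pos=[[0,0,0.5],[0,0,1],[0,0,2],[0,0,2],[0,0,2],[0,0,0],[0,0,0]], dr=[[0,0,0],[0,0,0],[0,0,0],[0,0,0],[0,0,0],[0,0,0],[0,0,0]], jaw=[0,0,0,0,0,0,0])

```text
time: 11.67
tool_pos: [0.4426, -0.1509, 0.1268]
tcp_rot: [0.002, 0.748, 0.664, 0.001]
ft_force: [0.9, -0.1, -1.3]
width: 0.01
```

>>> step_arm(delta_pos=[[0.5,1,0],[1.1,2.4,0],[1.2,2.5,0],[1.2,2.5,0],[1.2,2.5,0],[1.2,2.5,0],[1.2,2.5,0],[1.2,2.5,0],[1.2,2.5,0],[1.2,2.5,0],[1.2,2.5,0],[0.7,1.8,0],[0.2,0.6,0],[0,0,0],[0,0,0]], dr=[[0,0,0],[0,0,-0.01],[0,0,-0.01],[0,0,-0.01],[0,0,-0.01],[0,0,0],[0,0,0],[0,0,0],[0,0,0],[0,0,0],[0,0,0],[0,0,0],[0,0,0],[0,0,0],[0,0,0]], jaw=[0,0,0,0,0,0,0,0,0,0,0,0,0,0,0])

```text
time: 12.92
tool_pos: [0.5729, 0.1329, 0.1236]
tcp_rot: [-0.001, 0.76, 0.649, -0.001]
ft_force: [0.1, -0.3, -1.3]
width: 0.0103
```

>>> step_arm(delta_pos=[[0.1,0,-2],[0,0,-2],[0,0,-1],[0,0,-0.8],[0,0,-0.5],[0,0,-0.4],[0,0,0],[0,0,0],[0,0,0]], dr=[[0,0,0],[0,0,0],[0,0,0],[0,0,0],[0,0,0],[0,0,0],[0,0,0],[0,0,0],[0,0,0]], jaw=[0,0,0,0,0,0,0,0,0])

```text
time: 13.67
tool_pos: [0.5759, 0.1329, 0.0586]
tcp_rot: [0.0, 0.761, 0.649, 0.001]
ft_force: [0.4, 0.9, -1.5]
width: 0.01
```

>>> step_arm(delta_pos=[[-0.1,0,-0.15],[0,0,-0.15],[0,0,0],[0,0,0],[0,0,0],[0,0,0],[0,0,0],[0,0,0]], dr=[[0,0,0],[0,0,0],[0,0,0],[0,0,0],[0,0,0],[0,0,0],[0,0,0],[0,0,0]], jaw=[0,0,0,0,0.2,0.4,0.4,0.4])

```text
time: 14.33
tool_pos: [0.5744, 0.1329, 0.055]
tcp_rot: [0.0, 0.761, 0.649, 0.0]
ft_force: [-0.5, 1.0, 1.0]
width: 0.0341
```

>>> step_arm(delta_pos=[[0,0,1],[0,0,2],[0,0,3],[0,0,3],[0,0,3],[-2,0,0],[-2,0,0],[-2,0,0],[-2,0,0],[-2,0,0],[-2,-0.5,0],[-0.6,-0.6,0],[0,0,0],[0,0,0]], dr=[[0,0,0],[0,0,0],[0,0,0],[0,0,0.05],[0,0,0.05],[0,0,0.05],[0,0,0.05],[0,0,0.05],[0,0,0.05],[0,0,0.05],[0,0,0],[0,0,0],[0,0,0],[0,0,0]], jaw=[0.5,0.5,0.5,0.5,0.5,0.5,0.5,0.5,0.5,0.5,0.5,0.5,0.5,0.5])

```text
time: 15.5
tool_pos: [0.4492, 0.1217, 0.1756]
tcp_rot: [0.001, 0.636, 0.771, 0.001]
ft_force: [0.3, -0.6, -0.2]
width: 0.043
```

```bash
python3 - <<'E'
from h import *
p,d=grab_frame("top");np.savez("t3.npz",p=p,d=d)
b=cv2.resize(p[140:250,80:410],None,fx=2.4,fy=2.4,interpolation=cv2.INTER_CUBIC)
cv2.imwrite("pics/g3.png",b[:,:,::-1]);o=get_obs();print(o["tool_pos"],o["tcp_rot"])
E
python3 tp.py t3.npz
```

```text
[0.44973195 0.12181526 0.17556738] [0.00082208 0.63632645 0.77141889 0.00093172]
[([0, 0, 46, 45, 1190], [375.5, 216.8]), ([18, 15, 4, 4, 7], [371.7, 211.7]), ([23, 14, 9, 7, 14], [379.7, 211.4]), ([18, 21, 5, 7, 11], [371.2, 219.4]), ([30, 22, 3, 4, 6], [382.8, 218.3])]
pale 35
circ [373.3725 216.8725] 11.15 [[ 0.45121051 -0.36867796  0.057     ]] [[ 0.45164133 -0.37254784  0.043     ]]
```

View pics/g3.png

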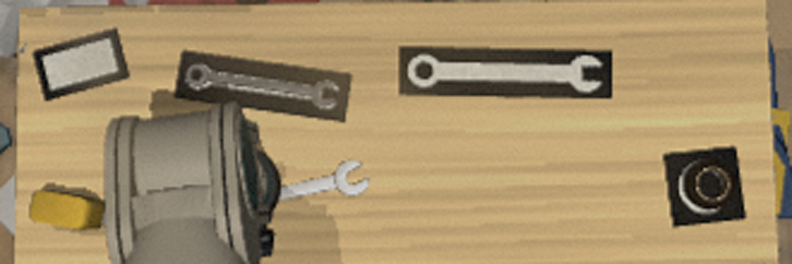

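The short spanner covers its outline. The tape roll still sits several mm to -y, and I'll fix that at the end. Next is the long spanner.

>>> step_arm(delta_pos=[[-0.2,-0.1,-2],[0,0,-2],[0,0,-2],[0,0,-2],[0,0,-2],[0,0,-1],[0,0,-0.7],[0,0,-0.5],[0,0,-0.2],[0,0,0],[0,0,0]], dr=[[0,0,0],[0,0,0],[0,0,0],[0,0,0],[0,0,0],[0,0,0],[0,0,0],[0,0,0],[0,0,0],[0,0,0],[0,0,0]], jaw=[0.4,0.4,0.4,0.4,0.4,0.4,0.4,0.4,0.4,0.4,0.4])

```text
time: 16.47
tool_pos: [0.4471, 0.121, 0.0515]
tcp_rot: [0.001, 0.636, 0.772, 0.001]
ft_force: [-0.7, 0.0, 0.2]
width: 0.0339
```

>>> step_arm(delta_pos=[[0,0,-0.15],[0,0,0],[0,0,0],[0,0,0],[0,0,0],[0,0,0],[0,0,0],[0,0,0],[0,0,0]], dr=[[0,0,0],[0,0,0],[0,0,0],[0,0,0],[0,0,0],[0,0,0],[0,0,0],[0,0,0],[0,0,0]], jaw=[0.4,0,0,0,0,0,0,0,0], squeeze=50)

```text
time: 17.22
tool_pos: [0.4467, 0.121, 0.05]
tcp_rot: [0.0, 0.636, 0.772, 0.0]
ft_force: [-0.3, -0.5, 5.7]
width: 0.014
```

>>> step_arm(delta_pos=[[0,0,0.5],[0,0,1],[0,0,2],[0,0,2],[0,0,2],[0,0,0],[0,0,0]], dr=[[0,0,0],[0,0,0],[0,0,0],[0,0,0],[0,0,0],[0,0,0],[0,0,0]], jaw=[0,0,0,0,0,0,0])

```text
time: 17.8
tool_pos: [0.4473, 0.121, 0.1255]
tcp_rot: [0.001, 0.636, 0.772, 0.001]
ft_force: [-1.3, 0.3, -2.0]
width: 0.0139
```

>>> step_arm(delta_pos=[[0.5,-1,0],[1.1,-2.2,0],[1.3,-2.5,0],[1.3,-2.5,0],[1.3,-2.5,0],[1.3,-2.5,0],[1.3,-2.5,0],[1.3,-2.5,0],[1.3,-2.5,0],[1.3,-2.5,0],[1,-2,0],[0.6,-1.2,0],[0.2,-0.4,0],[0,0,0],[0,0,0]], dr=[[0,0,-0.02],[0,0,-0.02],[0,0,-0.025],[0,0,-0.025],[0,0,-0.025],[0,0,-0.025],[0,0,-0.025],[0,0,-0.02],[0,0,-0.02],[0,0,-0.02],[0,0,0],[0,0,0],[0,0,0],[0,0,0],[0,0,0]], jaw=[0,0,0,0,0,0,0,0,0,0,0,0,0,0,0])

```text
time: 19.05
tool_pos: [0.5829, -0.1463, 0.1233]
tcp_rot: [-0.001, 0.719, 0.695, -0.0]
ft_force: [-0.8, 0.5, -2.1]
width: 0.0141
```

>>> step_arm(delta_pos=[[0.1,-0.1,-2],[0,0,-2],[0,0,-1],[0,0,-0.8],[0,0,-0.5],[0,0,-0.4],[0,0,-0.2],[0,0,0],[0,0,0]], dr=[[0,0,0],[0,0,0],[0,0,0],[0,0,0],[0,0,0],[0,0,0],[0,0,0],[0,0,0],[0,0,0]], jaw=[0,0,0,0,0,0,0,0,0])

```text
time: 19.8
tool_pos: [0.5857, -0.1483, 0.056]
tcp_rot: [0.001, 0.719, 0.695, 0.0]
ft_force: [0.1, 0.0, -0.2]
width: 0.0141
```

>>> step_arm(delta_pos=[[0,0,-0.05],[0,0,0],[0,0,0],[0,0,0],[0,0,0],[0,0,1],[0,0,2],[0,0,3],[0,0,3],[0,0,3],[0,0,2]], dr=[[0,0,0],[0,0,0],[0,0,0],[0,0,0],[0,0,0],[0,0,0],[0,0,0],[0,0,0],[0,0,0],[0,0,0],[0,0,0]], jaw=[0,0.2,0.4,0.4,0.4,0.5,0.5,0.5,0.6,0.7,0.8])

```text
time: 20.72
tool_pos: [0.5865, -0.1486, 0.1991]
tcp_rot: [0.002, 0.719, 0.695, 0.001]
ft_force: [1.0, -1.0, 0.3]
width: 0.0684
```

>>> step_arm(delta_pos=[[-0.5,1,0],[-0.9,3,0],[-0.9,3,0],[-0.9,3,0],[-0.9,3,0],[-0.9,3,0],[-0.9,3,0],[-0.9,3,0],[-0.9,3,0],[-0.9,3,0],[-0.9,3,0],[-0.9,3,0],[-0.9,3,0],[-0.9,3,0],[-0.9,3,0],[-0.9,3,0],[-0.9,2,0],[-0.5,1,0],[0,0,0],[0,0,0]], dr=[[0,0,0],[0,0,-0.016],[0,0,-0.016],[0,0,-0.016],[0,0,-0.016],[0,0,-0.016],[0,0,-0.016],[0,0,-0.016],[0,0,-0.016],[0,0,-0.016],[0,0,-0.016],[0,0,0],[0,0,0],[0,0,0],[0,0,0],[0,0,0],[0,0,0],[0,0,0],[0,0,0],[0,0,0]], jaw=[0.8,0.8,0.8,0.8,0.8,0.8,0.8,0.8,0.8,0.8,0.8,0.8,0.8,0.8,0.8,0.8,0.8,0.8,0.8,0.8])

```text
time: 22.38
tool_pos: [0.4307, 0.3415, 0.1946]
tcp_rot: [0.0, 0.772, 0.636, -0.0]
ft_force: [1.4, -0.4, -0.2]
width: 0.0688
```

```bash
python3 - <<'E'
from h import *
p,d=grab_frame("top");np.savez("t4.npz",p=p,d=d)
b=cv2.resize(p[140:250,80:410],None,fx=2.4,fy=2.4,interpolation=cv2.INTER_CUBIC)
cv2.imwrite("pics/g4.png",b[:,:,::-1]);o=get_obs();print(o["tool_pos"],o["tcp_rot"])
E
```

```text
[0.43111841 0.34097638 0.19466542] [ 3.42114671e-04  7.72045528e-01  6.35567024e-01 -3.79514567e-04]
```

View pics/g4.png

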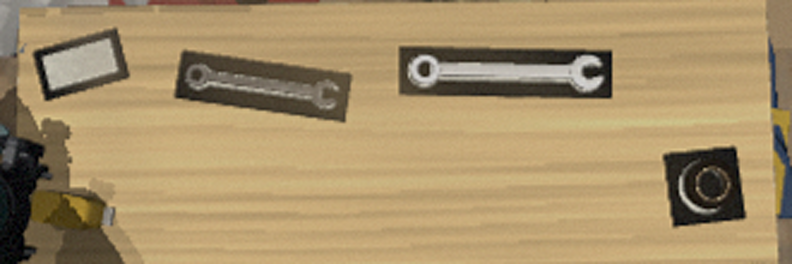

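Both spanners lie on their outlines, and the gripper is over the measure. I'll descend and grip it.

>>> step_arm(delta_pos=[[0.4,0.2,0],[0,0,-2],[0,0,-2],[0,0,-2],[0,0,-2],[0,0,-2],[0,0,-1],[0,0,-1],[0,0,0],[0,0,0]], dr=[[0,0,0],[0,0,0],[0,0,0],[0,0,0],[0,0,0],[0,0,0],[0,0,0],[0,0,0],[0,0,0],[0,0,0]], jaw=[0.8,0.8,0.8,0.8,0.8,0.8,0.8,0.8,0.8,0.8])

```text
time: 23.27
tool_pos: [0.4356, 0.3435, 0.0749]
tcp_rot: [0.0, 0.772, 0.635, -0.0]
ft_force: [-0.5, -0.7, 0.9]
width: 0.0685
```

>>> step_arm(delta_pos=[[0,0,0],[0,0,0],[0,0,0],[0,0,0],[0,0,0],[0,0,0],[0,0,0],[0,0,0],[0,0,0],[0,0,0]], dr=[[0,0,0],[0,0,0],[0,0,0],[0,0,0],[0,0,0],[0,0,0],[0,0,0],[0,0,0],[0,0,0],[0,0,0]], jaw=[0.2,0.2,0.2,0.2,0.2,0.2,0.2,0.2,0.2,0.2])

```text
time: 24.1
tool_pos: [0.4358, 0.3446, 0.0761]
tcp_rot: [-0.0, 0.772, 0.636, 0.001]
ft_force: [-1.4, -0.3, 6.1]
width: 0.0335
```

>>> step_arm(delta_pos=[[0,0,1],[0,0,2],[0,0,1.5],[1,0,0],[1.5,0,0],[1.5,0,0],[1.5,0,0],[1.5,0,0],[1.5,0,0],[1.5,0,0],[1.5,0,0],[1.5,0,0],[1.5,0,0],[1,0,0],[0.5,0,0],[0,0,0],[0,0,0]], dr=[[0,0,0],[0,0,0],[0,0,0],[0,0,0.03],[0,0,0.047],[0,0,0.047],[0,0,0.047],[0,0,0.047],[0,0,0.047],[0,0,0.047],[0,0,0.047],[0,0,0.047],[0,0,0.047],[0,0,0],[0,0,0],[0,0,0],[0,0,0]], jaw=[0.2,0.2,0.2,0.2,0.2,0.2,0.2,0.2,0.2,0.2,0.2,0.2,0.2,0.2,0.2,0.2,0.2])

```text
time: 25.52
tool_pos: [0.5945, 0.3437, 0.1195]
tcp_rot: [-0.0, 0.61, 0.793, -0.001]
ft_force: [0.2, 0.1, -2.7]
width: 0.0333
```

>>> step_arm(delta_pos=[[0.5,0.1,-1],[0,0,-1],[0,0,-0.7],[0,0,-0.5],[0,0,-0.4],[0,0,0],[0,0,0]], dr=[[0,0,0],[0,0,0],[0,0,0],[0,0,0],[0,0,0],[0,0,0],[0,0,0]], jaw=[0.2,0.2,0.2,0.2,0.2,0.2,0.2])

```text
time: 26.1
tool_pos: [0.5998, 0.3448, 0.0834]
tcp_rot: [-0.0, 0.609, 0.793, -0.0]
ft_force: [-0.3, -1.0, -2.7]
width: 0.0335
```

>>> step_arm(delta_pos=[[0,0,-0.1],[0,0,-0.1],[0,0,0],[0,0,0]], dr=[[0,0,0],[0,0,0],[0,0,0],[0,0,0]], jaw=[0.2,0.2,0.2,0.2])

```text
time: 26.43
tool_pos: [0.6004, 0.3449, 0.0822]
tcp_rot: [0.0, 0.609, 0.793, 0.0]
ft_force: [1.0, 0.3, -1.6]
width: 0.0337
```

Nearly down. I'll go 0.5 mm lower, release slowly, lift straight up and move clear.

>>> step_arm(delta_pos=[[0,0,-0.05],[0,0,0],[0,0,0],[0,0,0],[0,0,0],[0,0,0],[0,0,0],[0,0,0],[0,0,2],[0,0,2],[0,0,3],[0,0,3],[0,0,2]], dr=[[0,0,0],[0,0,0],[0,0,0],[0,0,0],[0,0,0],[0,0,0],[0,0,0],[0,0,0],[0,0,0],[0,0,0],[0,0,0],[0,0,0],[0,0,0]], jaw=[0.2,0.45,0.5,0.6,0.7,0.8,0.8,0.8,0.8,0.8,0.8,0.8,0.8])

```text
time: 27.52
tool_pos: [0.6011, 0.3453, 0.2046]
tcp_rot: [0.001, 0.609, 0.793, 0.002]
ft_force: [0.7, 0.9, 0.4]
width: 0.0682
```

>>> step_arm(delta_pos=[[-0.8,-3,0],[-0.8,-3.5,0],[-0.8,-3.5,0],[-0.8,-3.5,0],[-0.8,-3.5,0],[-0.8,-3.5,0],[-0.8,-3.5,0],[-0.8,-3.5,0],[-0.8,-3.5,0],[-0.8,-3.5,0],[-0.8,-3.5,0],[-0.8,-3.5,0],[-0.8,-3.5,0],[-0.8,-3.5,0],[-0.8,-3.5,0],[0,0,0]], dr=[[0,0,-0.017],[0,0,-0.017],[0,0,-0.017],[0,0,-0.017],[0,0,-0.017],[0,0,-0.017],[0,0,-0.017],[0,0,-0.017],[0,0,-0.017],[0,0,-0.017],[0,0,-0.017],[0,0,-0.017],[0,0,-0.017],[0,0,-0.017],[0,0,-0.017],[0,0,0]], jaw=[0.8,0.8,0.8,0.8,0.8,0.8,0.8,0.8,0.8,0.8,0.8,0.8,0.8,0.8,0.8,0.8])

```text
time: 28.85
tool_pos: [0.4795, -0.1805, 0.2017]
tcp_rot: [0.001, 0.708, 0.706, -0.001]
ft_force: [1.2, 0.6, -0.5]
width: 0.0682
```

```bash
cat > chk.py <<'E'
from m2 import *
import sys
n=sys.argv[1]
p,d=grab_frame("top");np.savez(n+".npz",p=p,d=d);s,_=grab_frame("scene")
b=cv2.resize(p[140:250,80:410],(792,264),interpolation=cv2.INTER_CUBIC)
a=cv2.resize(s[140:290,105:345],(528,330),interpolation=cv2.INTER_CUBIC);a=cv2.copyMakeBorder(a,0,0,0,264,cv2.BORDER_CONSTANT)
cv2.imwrite(f"pics/{n}.png",np.vstack([b,a])[:,:,::-1]);o=get_obs();print(o["tool_pos"],o["tcp_rot"])
W=top(p,d,roi=(85,135,140,195),zmin=.1);r=cv2.minAreaRect((W[:,:2]*1000).astype(np.float32));print("measure",r,np.median(W[:,2]))
W=top(p,d,roi=(352,195,398,240),zmin=.054)
h=W[W[:,2]<.07];print("tape",len(h),cv2.minEnclosingCircle((h[:,:2]*1000).astype(np.float32)),h.mean(0))
E
python3 chk.py t5
```

```text
[ 0.47987262 -0.17635131  0.20141973] [1.85360093e-05 7.06406674e-01 7.07806163e-01 2.14619012e-04]
measure ((602.106201171875, 343.26580810546875), (35.997100830078125, 66.72305297851562), 13.958001136779785) 0.1094667402125441
tape 179 ((452.93524169921875, -375.447509765625), 28.685436248779297) [ 0.45037845 -0.38139924  0.06044764]
```

View pics/t5.png

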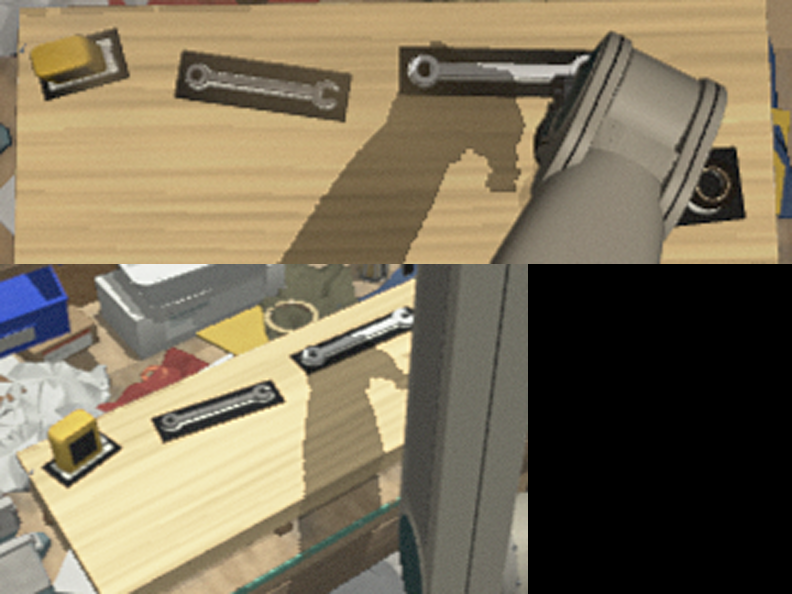

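Measure well placed (case centre within 2 mm). I'll check the tape from the unobstructed t4 frame.

```bash
python3 - <<'E'
from m2 import *
f=np.load("t4.npz");W=top(f["p"],f["d"],roi=(352,195,398,240),zmin=.05)
h=W[W[:,2]<.07];print(len(h),cv2.minEnclosingCircle((h[:,:2]*1000).astype(np.float32)),h.mean(0))
# pale crescent: fit to known ring: leftmost/dark extents
b=cv2.resize(f["p"][195:240,350:400],(500,450),interpolation=cv2.INTER_CUBIC);cv2.imwrite("pics/tz.png",b[:,:,::-1])
E
```

```text
261 ((452.63153076171875, -374.7982482910156), 29.196247100830078) [ 0.45310253 -0.37413374  0.05988419]
```

View pics/tz.png

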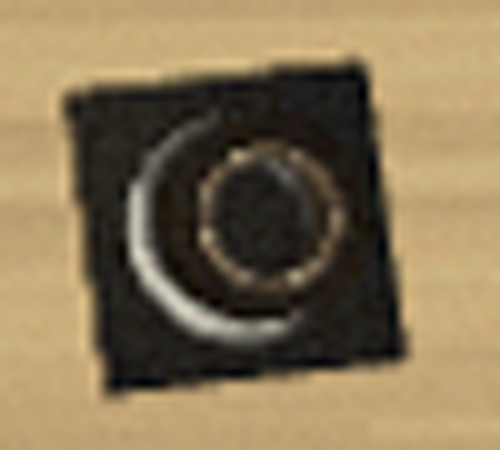

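Allowing for the roll's true top height (62 mm), it is only about 2–4 mm off, well inside the limit. Last check: the spanner poses in t4 against the outlines.

```bash
python3 - <<'E'
from m2 import *
p=np.load("t4.npz")["p"]
h=cv2.cvtColor(p,cv2.COLOR_RGB2HSV)
import m2
m2.masks=lambda p:dict(b=(cv2.cvtColor(p,cv2.COLOR_RGB2HSV)[...,2]>95)&(cv2.cvtColor(p,cv2.COLOR_RGB2HSV)[...,1]<60))
for nm,r in [("long",(238,150,345,190)),("short",(145,153,235,198))]:
    try: print(nm,shank(p,"b",r,.05),"outline",shank(np.load("top0.npz")["p"],"b",r,.043))
    except Exception as e: print(nm,e)
o=get_obs();print(o["tool_pos"],o["width"],o["time"]);job_done()
E
```

```text
long (array([ 0.584, -0.148]), 1.535, 0.223) outline (array([ 0.5853, -0.1474]), 1.548, 0.221)
short (array([0.5723, 0.1317]), 1.407, 0.172) outline (array([0.5735, 0.1329]), 1.409, 0.174)
[ 0.47987262 -0.17635131  0.20141973] 0.06839967382687698 28.95
the job is handed in; nothing more can be done
```

All four things are on their own pads and released, and I handed the job in at about 29 s of the 144 s. The gripper was clear of everything, with the TCP 0.20 m above the bench.

| Thing | Offset from its outline | Angle error |
|---|---|---|
| Long spanner | about 1.5 mm | 0.013 rad |
| Short spanner | about 1.7 mm | 0.002 rad |
| Tape measure | about 2 mm | about 0.02 rad |
| Tape roll | about 2–4 mm | not applicable |

Both spanners have the open jaw over the open-jaw end of the outline.

**Conflicting check on the tape roll:** an earlier estimate put the roll 6 mm off. That assumed its top was 5 mm lower than it is. The depth picture and the true height agree on the smaller offset. A thin pale crescent still shows on one side, so I left it, as it is well inside the 12 mm limit.

The grips on the tape roll and the short spanner were first too high and were redone lower before lifting. I did not measure level or rest directly. The pictures show everything lying or standing as it should.

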